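# Make up a measuring kit and a hand-over kit on the desk

## Robot

A 7-joint arm with a two-finger parallel gripper is mounted at the origin on a cart in front of the work surface, level with it; the furniture and walls round the work are solid. World frame = base frame: x ahead of the robot, y to its left, z up, the work surface at z = 0. Lengths are in m, angles in rad, forces in N, time in s.
With the tool pointing down it reaches from about 0.425 to 0.875 m from the base axis. Payload 9.9 kg.
Tool frame: the origin (TCP) lies at the very end of the fingers, on their centre line; the grasp point (between the pads) lies 19 mm behind it; z points along the fingers, y is the line along which they close (so a half turn about z gives the same grasp; the last joint's range is limited). The gripper opens to 85 mm and grips with 20 to 120 N. Pads are 22 mm wide; open, the fingers measure 114 mm over their backs; the gripper's body (76 mm by 85 mm) begins 54 mm behind the grasp point. The pads swing forward as they close: fully open they stand 13 mm farther back than shut.
Start: joints at [-1.386, 0.576, 0.025, 1.437, -0.015, 1.129, -0.057], TCP at [0.179, 0.651, 0.231] pointing down, gripper open.
Joint ranges: [-2.76, 2.76], [-0.34, 2.15], [-1.52, 1.57], [0.19, 2.46], [-1.09, 4.23], [0.17, 1.99], [-2.82, 2.82]. Speed limits (rad/s): [2.22, 2.22, 3.01, 3.01, 3.14, 3.14, 3.14].

## Interface

Orientations are given as a unit quaternion [w, x, y, z].
In Python, from workcell import robot gives the robot as it stands. The module is installed in compiled form; this text tells all that it offers.
- The arm moves only by the tool play_rows, never from a script. Its argument "motion" is text: rows parted by semicolons, each of 7 numbers parted by spaces: the shift along the world's x, y, z as a fraction of full scale, then the turn, a rotation vector about the world's x, y, z as a fraction of full scale, then the opening, from 0 (shut) to 1 (fully open). In form: x y z rx ry rz grip; .... A call has 1 to 20 rows; each row is the pose to reach, as a shift and turn from the pose commanded when the call began; what a row does not reach only later rows make up. Full scale, the value 1, is 0.5 m for a shift and 120 degrees for a turn. A row lasts 1/12 s, in which the tool goes at most 41.7 mm and 7.16 degrees, less where a joint would pass 70% of its speed; a pose out of reach is approached as far as the arm can. A call with a number of a shift or a turn outside -1 to 1 is refused whole. A call with a gripper value outside its range is refused whole. The fingers move at their own pace and stop on an object; "squeeze" is the grip in N (left out, the last holds). Time passes only in rows, so rows that repeat a pose let the fingers close. It gives the time, the measured TCP pose, the force, the opening and the grip force at its end, in the units of the state.
- robot.read_state(): the state, without advancing time (a new reading comes with each control period).
- robot.grab_frame(name): name is "scene" or "top" or "wrist"; returns (picture, depth): 384x512x3 uint8, red, green, blue; 384x512 float32, m along the optical axis (not along the pixel's ray), 0 where there is no reading.
- robot.camera_info(name): a dict with "fovy" (degrees; the focal length in pixels is half the picture's height over the tangent of half this angle, whatever the lens; pixels are square), "cx", "cy" (the principal point, pixels), "rvec" (rotation vector, rad) and "tvec" (3), from world to camera coordinates, as OpenCV has them. Camera axes: x right, y down, z forward; pixel columns grow to the right and rows downward; lengths in m; the calibration is good to about 2 mm. A picture is of the moment at which its call begins: read the wrist's pose just before it. camera_info takes no time and is no camera call; for the wrist camera it gives the pose at the moment of the call.
- robot.job_done(): hands the job in; it is judged then, once.
The state is a dict: "time_s": time; "joint_positions": joint angles; "dq": joint speeds; "joint_torque": joint torques, N m; "tcp_pos": TCP position; "tool_rot": TCP orientation; "wrist_force": force on the tool from outside, world axes, zero at the start; "wrist_torque": the same for the moment, N m; "opening": opening from 0.0 (shut) to 1.0 (fully open); "gripper_force": force on a finger pad.
Only numpy, scipy, OpenCV 4.12 (cv2) and the standard library are available. Lean on these libraries where they do the work, as an engineer would, in place of code of your own. Each camera call takes 0.05 s, during which the arm holds its last target. There are 200 camera calls.

## Task

Make up two kits from the stock on the desk. The wide tray is the measuring kit: fold the angle rule shut and lay it flat in the narrow compartment, and lay the black sanding block flat in the wider compartment beside it. The slim tray is the hand-over kit: stand the flanged sleeve upright in the square compartment and lay the memory stick flat in the longer one; leave the tape roll and the glue stick where they are.

Things in the scene. Friction and masses are not known exactly. Their poses are not given: they have to be found in the camera images.
- rule_mid (a point): Folding angle rule, flat (all in mm): two aluminium arms (each 16 wide, 14 thick, 125 long from the hinge) on a black hub (29 across, 16 high). Shut: side by side, 140 x 32. Point: centre of the shut rule, 7 mm up. z up, y along the first arm (x -16..0) to its free end; vertical hinge at x 0, y -55.5; second arm at x 0..16 when shut. Pinching both arms half-way along shuts and holds it.
- rule_arm (a joint): Angle between the rule's arms (rad): 0 is shut (hard stop); it grows as the second arm swings out towards the rule's +x, clockwise from above. Slight hinge friction (0.02 N m) keeps it as left. Starts at 0.26 to 0.40.
- block_mid (a point): Black sanding block, a plain bar 22 x 48 x 16 mm (x, y, z), lying flat. The point is its centre, 8 mm above its underside; y is its long axis, z up.
- stick_mid (a point): Memory stick, a flat bar 17 x 56 x 8 mm (x, y, z) with a narrower plug end at -y (the last 14 mm, 12 mm wide), lying flat. The point is its centre, 4 mm above its underside; y is its long axis, z up.
- sleeve_mid (a point): Printed flanged sleeve standing upright, 69 mm high: a tube 36 mm across; round foot flange 54 mm across, 15 mm high, tapering to the tube at 22 mm; top flange 48 mm across, 5 mm thick. Grasp the tube between 22 and 64 mm up. Point: its centre, 34.5 mm above its underside; z up.
- wide_tray: Wide grey tray, fixed, 138 x 158 mm (x, y), origin at the centre of its underside on the desk, z up. Floor 3 mm thick; rim and divider 4 mm wide, top 9 mm above the desk. The divider runs along y; both compartments are 150 mm long in y: the narrow one (angle rule) 56 mm wide, centre x = -37 mm, y = 0; the wider one (sanding block) 70 mm wide, centre x = +30 mm, y = 0.
- slim_tray: Slim grey tray, fixed, 84 x 190 mm (x, y), origin at the centre of its underside on the desk, z up. Floor 3 mm thick; rim and divider 4 mm wide, top 9 mm above the desk. The divider runs along x; both compartments are 76 mm wide in x: the square one (sleeve) 76 mm long, centre x = 0, y = -53 mm; the longer one (memory stick) 102 mm long in y, centre x = 0, y = +40 mm.
- tape_roll: Roll of tape lying flat, 100 mm across, 25 mm high; origin at the centre of its underside. A bystander: leave it alone.
- glue: White glue stick with a green cap, lying down, 91 mm long along its y, 20 mm thick; origin under its centre. A bystander: leave it alone.
There are look-alikes about, which are no part of the job. Of the things that look like the part that bears stick_mid, the smaller one is meant.

How it is judged:
At the end, for the whole second after the job is handed in: Each thing rests on the floor of its own compartment, anywhere in it, none on a rim (within 2.5 mm of the floor): the rule shut (under 0.08 rad) and flat (0.035 rad), the block and the stick flat (0.08 rad), the sleeve upright (0.06 rad); all at rest (x of rule_mid in the frame of wide_tray between -0.055 and -0.019 m and y of rule_mid in the frame of wide_tray between -0.012 and 0.012 m and z of rule_mid in the frame of wide_tray below 0.0125 m and angle between rule_mid's own z axis and vertical below 0.035 rad and value of joint rule_arm below 0.08 rad and x of block_mid in the frame of wide_tray between 0.003 and 0.057 m and y of block_mid in the frame of wide_tray between -0.067 and 0.067 m and z of block_mid in the frame of wide_tray below 0.0135 m and angle between each of block_mid, stick_mid's own z axis and vertical below 0.08 rad and x of stick_mid in the frame of slim_tray between -0.032 and 0.032 m and y of stick_mid in the frame of slim_tray between -0.005 and 0.085 m and z of stick_mid in the frame of slim_tray below 0.0095 m and x of sleeve_mid in the frame of slim_tray between -0.014 and 0.014 m and y of sleeve_mid in the frame of slim_tray between -0.067 and -0.039 m and z of sleeve_mid in the frame of slim_tray below 0.0405 m and angle between sleeve_mid's own z axis and vertical below 0.06 rad and linear speed of each of rule, sanding_block, memory_stick, sleeve below 0.01 m/s); the robot touches nothing.
It fails at once if the tape roll was moved by more than 3 cm (distance of tape_roll from where it was at the start of the episode above 0.03 m).
It fails at once if the glue stick was moved by more than 3 cm (distance of glue from where it was at the start of the episode above 0.03 m).
It also fails if it takes over 93 s, if anything falls off the work surface, if the arm or the gripper's body presses on something with over 40 N, if the wrist force passes 120 N, or if a joint passes its speed limit or range.

## Working session

There is one attempt and no reset: what is moved stays moved. The work goes in short steps, Python scripts to look and compute and a tool call to move; the robot and the scene stay as the last step left them, time stands still between calls to the robot, and variables do not carry over. Pictures are saved under pics/ and viewed, at most 14 in all, crops included, and the job is handed in when it is done.

Besides the shell and the picture viewer there is one more tool, called after ">>>" as name(argument=value, ...) on one line, values as JSON. play_rows: Moves the arm, as the interface text tells. Its arguments: {"type":"object","properties":{"motion":{"type":"string"},"squeeze":{"type":"number"}},"required":["motion"]}

```bash
mkdir -p pics
cat > h.py <<'E'
import numpy as np,cv2
from workcell import robot
def grab(n):
    ci=robot.camera_info(n);p,d=robot.grab_frame(n);return ci,p,d
def save(f,p,crop=None,s=1):
    if crop: a,b,c,e=crop;p=p[b:e,a:c]
    cv2.imwrite('pics/'+f,cv2.resize(p[:,:,::-1],None,fx=s,fy=s,interpolation=cv2.INTER_CUBIC))
def par(ci):
    f=192/np.tan(np.radians(ci['fovy'])/2);R=cv2.Rodrigues(np.array(ci['rvec'],float))[0];return f,R,np.array(ci['tvec'],float).ravel()
def pix(ci,u,v,z):
    "world point on plane z"
    f,R,t=par(ci);r=R.T@np.array([(u-ci['cx'])/f,(v-ci['cy'])/f,1]);c=-R.T@t;return c+r*(z-c[2])/r[2]
def cloud(ci,d):
    f,R,t=par(ci);v,u=np.mgrid[:384,:512];P=np.stack([(u-ci['cx'])/f*d,(v-ci['cy'])/f*d,d],-1);W=(P-t)@R;W[d==0]=np.nan;return W
E
python3 - <<'E'
from h import *
import pickle
for n in('top','scene'):
    ci,p,d=grab(n);save(n+'0.png',p,s=1.5);pickle.dump((ci,p,d),open(n+'.pkl','wb'));print(ci)
print(robot.read_state())
E
```

```text
{'fovy': 42.12439413582513, 'cx': 251.70425101921538, 'cy': 191.18264670128596, 'rvec': array([ 2.16555224, -2.18361425,  0.12471032]), 'tvec': array([0.00413731, 0.52491094, 1.37722788])}
{'fovy': 49.42395084773476, 'cx': 260.5349828829579, 'cy': 186.27209112637874, 'rvec': array([ 2.03814394, -0.58479747,  0.36710126]), 'tvec': array([-0.44964466,  0.18658261,  1.18071589])}
{'time_s': 0.1, 'joint_positions': array([-1.38581231,  0.57645346,  0.02481436,  1.43782189, -0.01496344,
        1.12900975, -0.05649475]), 'dq': array([-0.00159937, -0.00039617, -0.00076722, -0.00262606,  0.00130995,
        0.00037758, -0.00079939]), 'joint_torque': array([ 6.80610450e-03, -7.67300105e+01,  2.25771256e+00, -2.86603492e+01,
        1.57714763e-02,  8.59666849e-03, -2.37142125e-06]), 'tcp_pos': array([0.17913014, 0.65037362, 0.23052526]), 'tool_rot': array([-5.50888387e-05,  1.33947600e-01,  9.90988129e-01, -7.52156582e-04]), 'wrist_force': array([0.51322481, 0.36301081, 0.63641789]), 'wrist_torque': array([-0.05238167,  0.03068748,  0.01295277]), 'gripper_force': 0.0, 'opening': 0.9978381642457718}
```

View pics/top0.png

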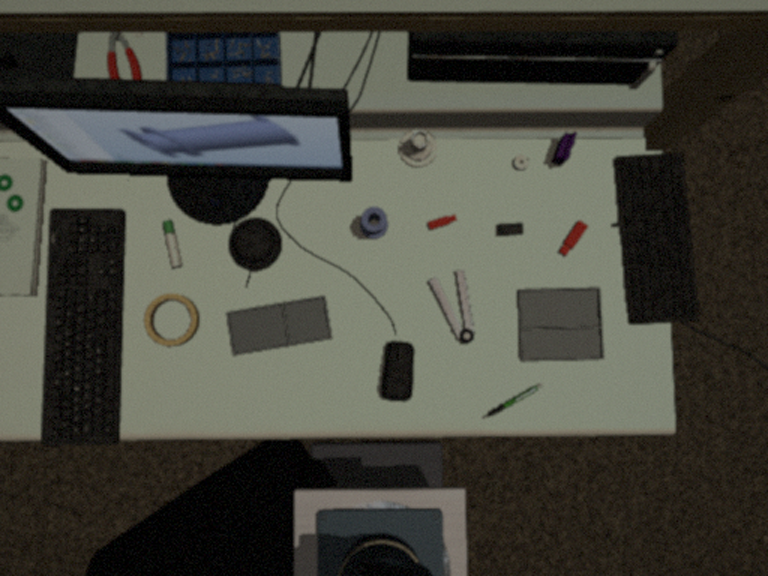

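View pics/scene0.png

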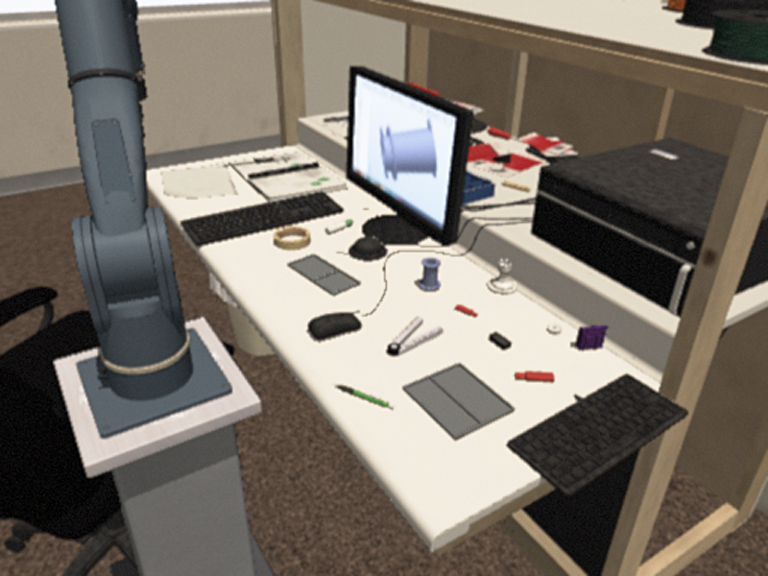

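The top picture shows these, in enlarged pixels:
- **Rule:** hub at (465,337), arm ends at (434,281) and (460,271).
- **Block:** black bar at (509,229).
- **Stick candidates:** red bars at (441,222), which looks smaller, and (573,238).
- **Sleeve:** bluish, at (373,222). The white flanged thing at (417,148) is a look-alike.
- **Trays and bystanders:** slim tray (279,325), wide tray (560,323), tape (171,319), glue (172,243).

Next I'll take a close crop and fit rectangles.

Run:
```python
from h import *
import pickle
ci,p,d=pickle.load(open('top.pkl','rb'))
save('crop1.png',p,(230,120,420,260),4.2)
hsv=cv2.cvtColor(p,cv2.COLOR_RGB2HSV);W=cloud(ci,d)
def rect(name,m,box,z):
    a,b,c,e=box;mm=np.zeros_like(m);mm[b:e,a:c]=m[b:e,a:c]
    v,u=np.nonzero(mm);P=np.array([pix(ci,x,y,z)[:2] for x,y in zip(u,v)],np.float32)
    r=cv2.minAreaRect(P);print(name,len(u),np.round(r[0],4),np.round(r[1],4),round(r[2],1),'mean',P.mean(0).round(4),'zmed',np.nanmedian(W[v,u,2]).round(4))
    b=cv2.boxPoints(r);print(b.round(3).tolist())
red=((hsv[...,0]<12)|(hsv[...,0]>168))&(hsv[...,1]>120)&(hsv[...,2]>50)
g=p.max(2)
rect('redS',red,(275,135,315,160),.008);rect('redL',red,(365,140,400,175),.008)
rect('block',g<70,(325,142,355,162),.016)
t=(g<115)
rect('wide',t,(335,180,412,250),.005);rect('slim',t,(145,190,228,243),.005)
print(p[152,338],p[215,360],p[230,420-25],p[215,180])
s=(np.abs(W[...,2]-.067)<.006);
v,u=np.nonzero(s[120:180,230:275]);Q=W[120:180,230:275][v,u];print('sleevetop',len(u),Q.mean(0),Q.min(0),Q.max(0))
```

```text
redS 81 [ 0.6528 -0.1244] [0.0138 0.0523] 18.2 mean [ 0.652  -0.1227] zmed 0.0074
[[0.6380000114440918, -0.10199999809265137], [0.6539999842643738, -0.1509999930858612], [0.6679999828338623, -0.1469999998807907], [0.6510000228881836, -0.09700000286102295]]
redL 158 [ 0.6184 -0.3753] [0.0199 0.072 ] 55.0 mean [ 0.6202 -0.3761] zmed 0.0102
[[0.5830000042915344, -0.3630000054836273], [0.6420000195503235, -0.40400001406669617], [0.6539999842643738, -0.3880000114440918], [0.5950000286102295, -0.34700000286102295]]
block 126 [ 0.6356 -0.2517] [0.0464 0.0203] 89.6 mean [ 0.6359 -0.2514] zmed 0.0152
[[0.625, -0.2750000059604645], [0.6460000276565552, -0.2750000059604645], [0.6460000276565552, -0.2290000021457672], [0.6259999871253967, -0.2280000001192093]]
wide 2808 [ 0.4542 -0.3452] [0.1415 0.164 ] 0.9 mean [ 0.4534 -0.3455] zmed 0.0029
[[0.38199999928474426, -0.2639999985694885], [0.38499999046325684, -0.42800000309944153], [0.5260000228881836, -0.4259999990463257], [0.5239999890327454, -0.2619999945163727]]
slim 2076 [0.477  0.1918] [0.1293 0.1929] 9.2 mean [0.456  0.1886] zmed 0.0029
[[0.39800000190734863, 0.2770000100135803], [0.42899999022483826, 0.0860000029206276], [0.5559999942779541, 0.10700000077486038], [0.5249999761581421, 0.296999990940094]]
[31 30 28] [73 71 66] [76 72 69] [61 62 59]
sleevetop 171 [0.64602529 0.0073691  0.06798539] [ 0.62329972 -0.01548394  0.06148664] [0.71603449 0.05587605 0.07293672]
```

View pics/crop1.png

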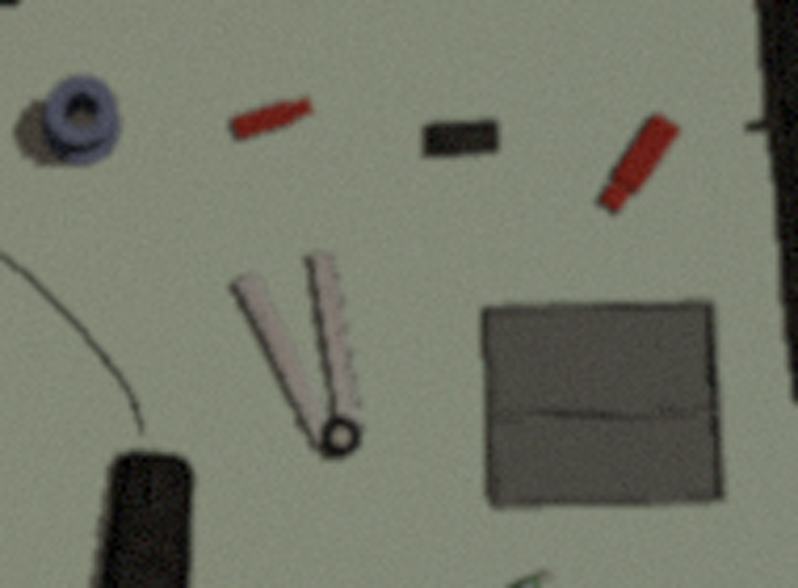

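The crop shows the small red stick at (270,118), measured 52x14 mm and 7.4 mm high, so it is the one meant. The other, at (640,165), is 72x20 mm. The block is at (460,138), the rule hub at (341,437), and the first arm is the left one. The wide tray's narrow compartment is on the robot's side. I'll go over the slim tray.

>>> play_rows(motion="0.54 -0.9 0.1 0 0 0 1;0.54 -0.9 0.1 0 0 0 1;0.54 -0.9 0.1 0 0 0 1;0.54 -0.9 0.1 0 0 0 1;0.54 -0.9 0.1 0 0 0 1;0.54 -0.9 0.1 0 0 0 1;0.54 -0.9 0.1 0 0 0 1;0.54 -0.9 0.1 0 0 0 1;0.54 -0.9 0.1 0 0 0 1;0.54 -0.9 0.1 0 0 0 1;0.54 -0.9 0.1 0 0 0 1;0.54 -0.9 0.1 0 0 0 1;0.54 -0.9 0.1 0 0 0 1;0.54 -0.9 0.1 0 0 0 1;0.54 -0.9 0.1 0 0 0 1;0.54 -0.9 0.1 0 0 0 1;0.54 -0.9 0.1 0 0 0 1;0.54 -0.9 0.1 0 0 0 1")

```text
time_s: 1.6
tcp_pos: [0.4485, 0.2021, 0.281]
tool_rot: [-0.0, 0.133, 0.991, 0.0]
wrist_force: [-0.5, 0.0, -0.1]
opening: 1.0
gripper_force: 0.0
```

Run:
```python
from h import *
import pickle
ci,p,d=pickle.load(open('top.pkl','rb'));W=cloud(ci,d)
m=(W[...,2]>.1)&(W[...,0]>.35)&(W[...,0]<1.0)&(abs(W[...,1])<.6)
for y in np.arange(-.6,.6,.1):
    q=W[m&(W[...,1]>=y)&(W[...,1]<y+.1)]
    if len(q): print('tall y',round(y,1),len(q),'xmin',q[:,0].min().round(3),'z',q[:,2].min().round(2),q[:,2].max().round(2))
ci,p,d=grab('wrist');save('w1.png',p,s=1.4);st=robot.read_state();print(st['tcp_pos'],st['tool_rot'],st['time_s'],ci)
pickle.dump((ci,p,d),open('w1.pkl','wb'))
```

```text
tall y -0.6 2964 xmin 0.789 z 0.1 0.46
tall y -0.5 2122 xmin 0.787 z 0.1 0.59
tall y -0.4 2806 xmin 0.787 z 0.1 0.59
tall y -0.3 2814 xmin 0.788 z 0.1 0.6
tall y -0.2 2826 xmin 0.788 z 0.1 0.59
tall y -0.1 2428 xmin 0.788 z 0.1 0.59
tall y -0.0 3331 xmin 0.716 z 0.1 0.59
tall y 0.1 4457 xmin 0.72 z 0.1 0.59
tall y 0.2 4711 xmin 0.723 z 0.1 0.59
tall y 0.3 4644 xmin 0.724 z 0.1 0.6
tall y 0.4 3807 xmin 0.729 z 0.1 0.59
tall y 0.5 2312 xmin 0.732 z 0.1 0.4
[0.44862043 0.20189258 0.28107358] [-2.59278832e-04  1.32884736e-01  9.91131463e-01 -4.34587585e-05] 1.65 {'fovy': 68.2309097404713, 'cx': 257.2735320990503, 'cy': 189.18559968726157, 'rvec': array([-2.30634067, -1.76018401, -0.25544547]), 'tvec': array([-0.31536934, -0.41487717,  0.31880323])}
```

View pics/w1.png

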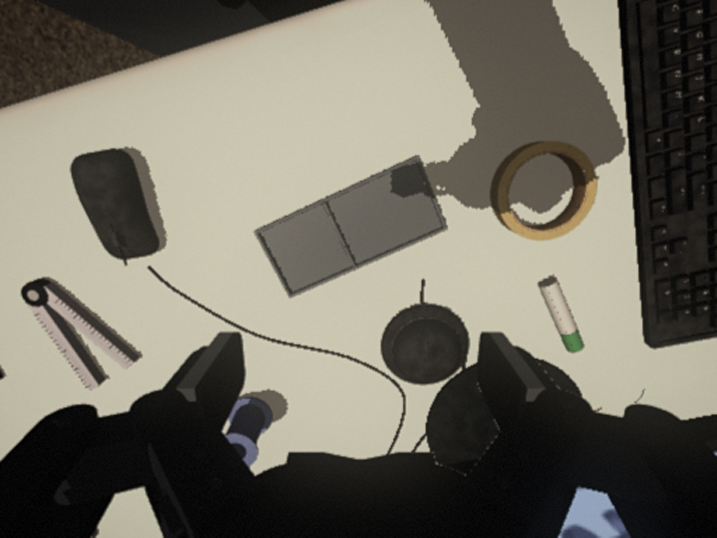

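The wrist picture shows the slim tray with corners at (257,232), (418,157), (446,228), (291,296). The divider runs from (328,200) to (355,265), so the square compartment is the left one, at lower y. The sleeve is at (245,425) and the rule hub at (36,294).

Run:
```python
from h import *
import pickle
ci,p,d=pickle.load(open('w1.pkl','rb'));W=cloud(ci,d)
P=lambda u,v,z:pix(ci,u/1.4,v/1.4,z)[:2].round(4)
c=np.array([P(257,232,.009),P(418,157,.009),P(446,228,.009),P(291,296,.009)]);print(c,c.mean(0))
for i in range(4):
    e=c[(i+1)%4]-c[i];print(np.linalg.norm(e).round(4),np.degrees(np.arctan2(e[1],e[0])).round(1))
for n,a in dict(hub=(36,294,.016),aL_end=(140,356,.014),a2_end=(97,382,.014),div1=(328,200,.009),div2=(355,265,.009)).items(): print(n,P(*a))
tc,tp,td=pickle.load(open('top.pkl','rb'));T=cloud(tc,td)
m=(T[...,2]>.1)&(T[...,0]<.78)&(T[...,1]<.2);q=T[m];print('mon ymin',np.percentile(q[:,1],[0,1,5]),q[:,2].min())
for nm,X in(('w',W),('t',T)):
    s=(X[...,2]>.058)&(X[...,2]<.075)&(X[...,0]>.58)&(X[...,0]<.685)&(abs(X[...,1]-.01)<.05)
    q=X[s].astype(np.float32);print(nm,len(q),q.mean(0) if len(q) else 0, cv2.minEnclosingCircle(q[:,:2].copy()) if len(q) else 0)
```

```text
[[0.4339 0.0945]
 [0.404  0.2769]
 [0.4827 0.2893]
 [0.5126 0.1067]] [0.4583  0.19185]
0.1848 99.3
0.0797 9.0
0.185 -80.7
0.0796 -171.2
hub [ 0.4345 -0.1601]
aL_end [ 0.5355 -0.0833]
a2_end [ 0.5538 -0.1466]
div1 [0.4214 0.177 ]
div2 [0.4967 0.1852]
mon ymin [-0.07643326 -0.05881022 -0.02589656] 0.10007689762843722
w 294 [0.64486194 0.02084253 0.06805217] ((0.6475342512130737, 0.013624411076307297), 0.02328832820057869)
t 178 [0.6459598  0.00715451 0.06815455] ((0.6458688378334045, 0.007507509086281061), 0.023684214800596237)
```

>>> play_rows(motion="0.39 -0.38 -0.2 0 0 0 1;0.39 -0.38 -0.2 0 0 0 1;0.39 -0.38 -0.2 0 0 0 1;0.39 -0.38 -0.2 0 0 0 1;0.39 -0.38 -0.2 0 0 0 1;0.39 -0.38 -0.2 0 0 0 1;0.39 -0.38 -0.2 0 0 0 1;0.39 -0.38 -0.2 0 0 0 1;0.39 -0.38 -0.2 0 0 0 1;0.39 -0.38 -0.2 0 0 0 1")

```text
time_s: 2.48
tcp_pos: [0.6439, 0.0119, 0.1808]
tool_rot: [-0.001, 0.134, 0.991, 0.0]
wrist_force: [1.2, 0.8, -0.0]
opening: 1.001
gripper_force: 0.0
```

```bash
cat >> h.py <<'E'
def look(f,s=1.4):
    import pickle
    st=robot.read_state();ci,p,d=grab('wrist');save(f+'.png',p,s=s);pickle.dump((ci,p,d),open(f+'.pkl','wb'));print(st['time_s'],st['tcp_pos'].round(4),st['tool_rot'].round(4))
    f,R,t=par(ci);c=R@st['tcp_pos']+t;print('tcp px',(np.array([c[0]/c[2]*f+ci['cx'],c[1]/c[2]*f+ci['cy']])*s).round())
    return ci,p,d,cloud(ci,d)
E
python3 - <<'E'
from h import *
ci,p,d,X=look('w2')
s=(X[...,2]>.06)&(X[...,2]<.075)&(X[...,0]>.58)&(X[...,0]<.7)&(abs(X[...,1]-.01)<.035)
q=X[s].astype(np.float32);print(len(q),q.mean(0),cv2.minEnclosingCircle(q[:,:2].copy()))
E
```

```text
2.4833 [0.6439 0.0119 0.1808] [-6.000e-04  1.335e-01  9.910e-01  2.000e-04]
tcp px [355. 337.]
1515 [0.64825284 0.00955973 0.0687343 ] ((0.6486510634422302, 0.00969730131328106), 0.023799613118171692)
```

View pics/w2.png

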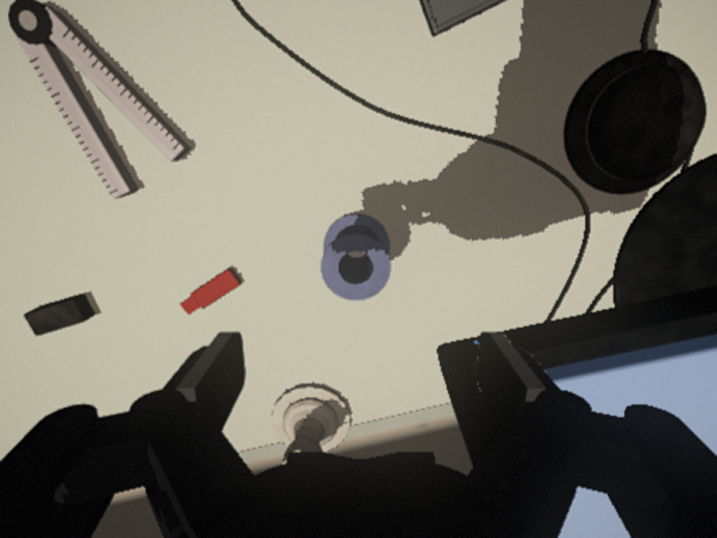

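The sleeve is at px (355,262), tops at z 0.069, centre (0.648, 0.009). I'll check the monitor clearance before descending.

Run:
```python
from h import *
import pickle
for n in('top','scene'):
    ci,p,d=pickle.load(open(n+'.pkl','rb'));T=cloud(ci,d)
    for z in np.arange(.05,.5,.05):
        m=(T[...,2]>z)&(T[...,2]<z+.05)&(T[...,0]>.6)&(T[...,0]<.85)&(T[...,1]<.25)&(T[...,1]>-.02)
        q=T[m]
        if len(q)>3: print(n,z.round(2),len(q),'x5%',np.percentile(q[:,0],[2,20]).round(3),'ymin',np.percentile(q[:,1],2).round(3))
```

```text
top 0.05 895 x5% [0.629 0.667] ymin -0.015
top 0.1 617 x5% [0.718 0.729] ymin 0.006
top 0.15 501 x5% [0.721 0.738] ymin 0.048
top 0.2 582 x5% [0.723 0.74 ] ymin 0.049
top 0.25 654 x5% [0.726 0.743] ymin 0.047
top 0.3 709 x5% [0.728 0.746] ymin 0.049
top 0.35 1607 x5% [0.732 0.738] ymin 0.047
top 0.4 365 x5% [0.734 0.739] ymin 0.054
scene 0.05 832 x5% [0.631 0.719] ymin -0.015
scene 0.1 508 x5% [0.718 0.732] ymin 0.042
scene 0.15 485 x5% [0.72  0.736] ymin 0.043
scene 0.2 492 x5% [0.722 0.738] ymin 0.043
scene 0.25 528 x5% [0.725 0.741] ymin 0.043
scene 0.3 550 x5% [0.727 0.744] ymin 0.043
scene 0.35 620 x5% [0.73  0.735] ymin 0.042
scene 0.4 51 x5% [0.732 0.737] ymin 0.055
```

>>> play_rows(motion="0.008 -0.004 -0.1 0 0 0 1;0.008 -0.004 -0.18 0 0 0 1;0.008 -0.004 -0.25 0 0 0 1;0.008 -0.004 -0.3 0 0 0 1;0.008 -0.004 -0.316 0 0 0 1;0.008 -0.004 -0.316 0 0 0 1;0.008 -0.004 -0.316 0 0 0 0;0.008 -0.004 -0.316 0 0 0 0;0.008 -0.004 -0.316 0 0 0 0;0.008 -0.004 -0.316 0 0 0 0;0.008 -0.004 -0.316 0 0 0 0;0.008 -0.004 -0.316 0 0 0 0;0.008 -0.004 -0.316 0 0 0 0;0.008 -0.004 -0.316 0 0 0 0;0.008 -0.004 -0.316 0 0 0 0;0.008 -0.004 -0.316 0 0 0 0", squeeze=35)

```text
time_s: 3.87
tcp_pos: [0.6498, 0.0086, 0.0255]
tool_rot: [0.002, 0.134, 0.991, 0.0]
wrist_force: [-0.4, -1.0, 8.1]
opening: 0.471
gripper_force: 34.1
```

>>> play_rows(motion="0 0 0.06 0 0 0 0;0 0 0.14 0 0 0 0;0 0 0.2 0 0 0 0;-0.06 0.043 0.2 0 0 0 0;-0.12 0.086 0.2 0 0 0 0;-0.18 0.13 0.2 0 0 0 0;-0.24 0.173 0.2 0 0 0 0;-0.3 0.216 0.2 0 0 0 0;-0.363 0.261 0.2 0 0 0 0;-0.363 0.261 0.2 0 0 0 0;-0.363 0.261 0.2 0 0 0 0;-0.363 0.261 0.2 0 0 0 0")

```text
time_s: 4.87
tcp_pos: [0.4676, 0.1394, 0.1242]
tool_rot: [0.001, 0.134, 0.991, 0.0]
wrist_force: [0.8, -0.3, 0.4]
opening: 0.471
gripper_force: 35.6
```

Run:
```python
from h import *
look('w3')
```

```text
4.8667 [0.4676 0.1394 0.1242] [1.000e-03 1.338e-01 9.910e-01 4.000e-04]
tcp px [355. 337.]
```

View pics/w3.png

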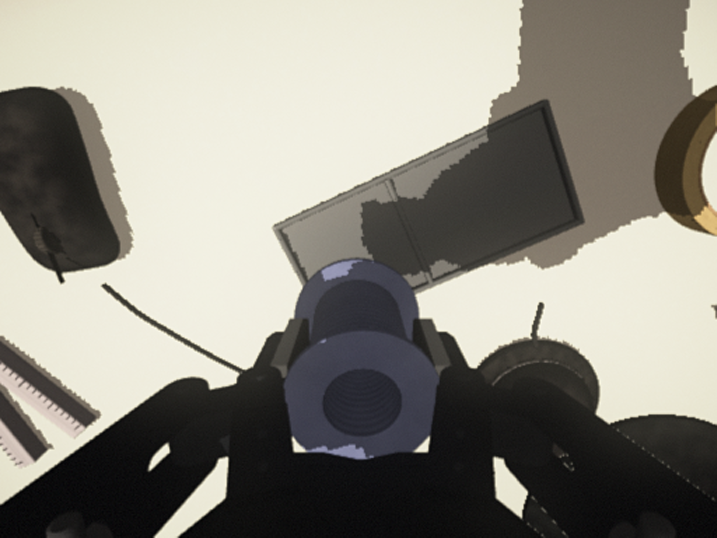

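The sleeve is held upright. The tray corners are at (275,227), (547,101) and (582,220), with the divider at (390,180).

Run:
```python
from h import *
import pickle
ci,p,d=pickle.load(open('w3.pkl','rb'))
P=lambda u,v:pix(ci,u/1.4,v/1.4,.009)[:2]
a,b,c=P(275,227),P(547,101),P(582,220);print(a,b,c,np.linalg.norm(b-a),np.linalg.norm(c-b),np.degrees(np.arctan2(*(b-a)[::-1]))-90)
m=(a+c)/2;e=(b-a)/np.linalg.norm(b-a);print('centre',m,'square',m-.053*e,'long',m+.04*e)
```

```text
[0.43257255 0.09317721] [0.40312464 0.2764027 ] [0.48171381 0.28870418] 0.18557683218331458 0.0795461210441844 9.130468618166944
centre [0.45714318 0.19094069] square [0.46555339 0.13861222] long [0.45079586 0.23043387]
```

>>> play_rows(motion="-0.004 -0.002 -0.06 0 0 0 0;-0.004 -0.002 -0.12 0 0 0 0;-0.004 -0.002 -0.16 0 0 0 0;-0.004 -0.002 -0.18 0 0 0 0;-0.004 -0.002 -0.188 0 0 0 0;-0.004 -0.002 -0.188 0 0 0 0;-0.004 -0.002 -0.188 0 0 0 0;-0.004 -0.002 -0.188 0 0 0 1;-0.004 -0.002 -0.188 0 0 0 1;-0.004 -0.002 -0.188 0 0 0 1;-0.004 -0.002 -0.188 0 0 0 1;-0.004 -0.002 -0.188 0 0 0 1;-0.004 -0.002 -0.188 0 0 0 1;-0.004 -0.002 -0.188 0 0 0 1")

```text
time_s: 6.08
tcp_pos: [0.4647, 0.1383, 0.0293]
tool_rot: [0.0, 0.134, 0.991, 0.0]
wrist_force: [-0.2, -0.2, -0.1]
opening: 0.997
gripper_force: 0.0
```

>>> play_rows(motion="0 0 0.08 0 0 0 1;0 0 0.16 0 0 0 1;0 0 0.24 0 0 0 1;0.05 -0.07 0.3 0 0 -0.06 1;0.1 -0.14 0.34 0 0 -0.12 1;0.15 -0.21 0.34 0 0 -0.18 1;0.2 -0.28 0.34 0 0 -0.24 1;0.25 -0.35 0.34 0 0 -0.3 1;0.3 -0.42 0.34 0 0 -0.36 1;0.34 -0.475 0.34 0 0 -0.42 1;0.376 -0.522 0.34 0 0 -0.4725 1;0.376 -0.522 0.34 0 0 -0.4725 1;0.376 -0.522 0.34 0 0 -0.4725 1;0.376 -0.522 0.34 0 0 -0.4725 1")

```text
time_s: 7.25
tcp_pos: [0.6523, -0.1223, 0.1986]
tool_rot: [-0.001, 0.588, 0.809, -0.0]
wrist_force: [0.7, -0.6, -1.4]
opening: 1.0
gripper_force: 0.0
```

```bash
cat >> h.py <<'E'
def red(p):
    h=cv2.cvtColor(p,cv2.COLOR_RGB2HSV);return ((h[...,0]<12)|(h[...,0]>168))&(h[...,1]>110)&(h[...,2]>50)
def rect(ci,m,z):
    "largest blob -> top-plane rectangle in world"
    n,l,s,_=cv2.connectedComponentsWithStats(m.astype(np.uint8));i=1+np.argmax(s[1:,4]);v,u=np.nonzero(l==i)
    P=np.array([pix(ci,x,y,z)[:2] for x,y in zip(u,v)],np.float32);r=cv2.minAreaRect(P);b=cv2.boxPoints(r)
    e=max((b[1]-b[0],b[2]-b[1]),key=np.linalg.norm)
    print('n',len(u),'px',u.mean().round(),v.mean().round(),'c',np.round(r[0],4),'size',np.round(r[1],4),'axis',np.degrees(np.arctan2(e[1],e[0])).round(1)%180)
E
python3 - <<'E'
from h import *
ci,p,d,X=look('w4')
rect(ci,red(p),.008)
E
```

```text
7.25 [ 0.6523 -0.1223  0.1986] [-7.000e-04  5.883e-01  8.087e-01 -1.000e-04]
tcp px [357. 342.]
n 561 px 258.0 167.0 c [ 0.6548 -0.1215] size [0.0156 0.0541] axis 107.6
```

View pics/w4.png

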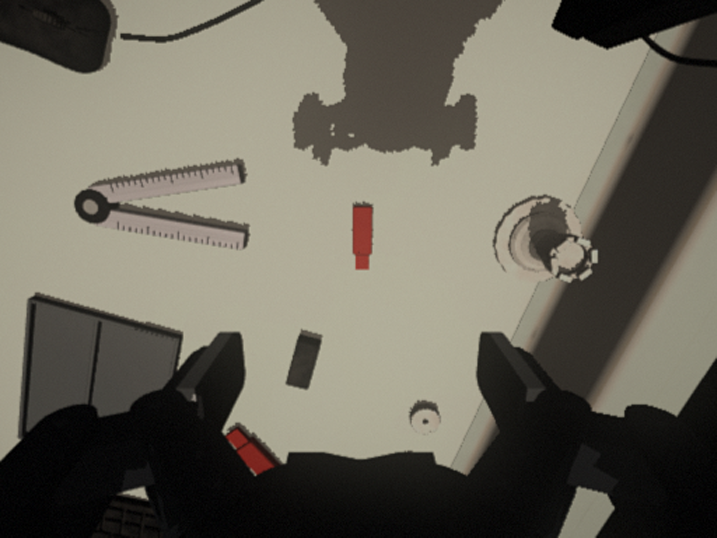

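The stick is at px (362,235), centred and aligned with the fingers. It measures 54x16 mm, so it is the right one. Now I'll grasp it.

>>> play_rows(motion="0.006 0.003 -0.08 0 0 0 1;0.006 0.003 -0.16 0 0 0 1;0.006 0.003 -0.24 0 0 0 1;0.006 0.003 -0.32 0 0 0 1;0.006 0.003 -0.37 0 0 0 1;0.006 0.003 -0.394 0 0 0 0.6;0.006 0.003 -0.394 0 0 0 0;0.006 0.003 -0.394 0 0 0 0;0.006 0.003 -0.394 0 0 0 0;0.006 0.003 -0.394 0 0 0 0;0.006 0.003 -0.394 0 0 0 0;0.006 0.003 -0.394 0 0 0 0;0.006 0.003 -0.394 0 0 0 0;0.006 0.003 -0.394 0 0 0 0;0.006 0.003 -0.394 0 0 0 0;0.006 0.003 -0.394 0 0 0 0", squeeze=30)

```text
time_s: 8.63
tcp_pos: [0.657, -0.1214, 0.0045]
tool_rot: [0.001, 0.588, 0.809, 0.001]
wrist_force: [-1.0, 0.7, 7.3]
opening: 0.181
gripper_force: 30.3
```

>>> play_rows(motion="0 0 0.08 0 0 0 0;0 0 0.16 0 0 0 0;0 0 0.24 0 0 0 0;-0.04 0.07 0.3 0 0 0 0;-0.08 0.14 0.32 0 0 0 0;-0.12 0.21 0.32 0 0 0 0;-0.16 0.28 0.32 0 0 0 0;-0.2 0.35 0.32 0 0 0 0;-0.24 0.42 0.32 0 0 0 0;-0.28 0.49 0.32 0 0 0 0;-0.32 0.56 0.32 0 0 0 0;-0.36 0.63 0.32 0 0 0 0;-0.4 0.7 0.32 0 0 0 0;-0.412 0.719 0.32 0 0 0 0;-0.412 0.719 0.32 0 0 0 0;-0.412 0.719 0.32 0 0 0 0;-0.412 0.719 0.32 0 0 0 0")

```text
time_s: 10.05
tcp_pos: [0.4506, 0.2372, 0.163]
tool_rot: [0.0, 0.589, 0.808, 0.0]
wrist_force: [-0.2, -1.5, -0.4]
opening: 0.186
gripper_force: 29.5
```

Run:
```python
from h import *
ci,p,d,X=look('w5')
save('w5.png',p,(130,20,512,320),1.6)
```

```text
10.05 [0.4506 0.2372 0.163 ] [5.000e-04 5.891e-01 8.081e-01 5.000e-04]
tcp px [357. 342.]
```

View pics/w5.png

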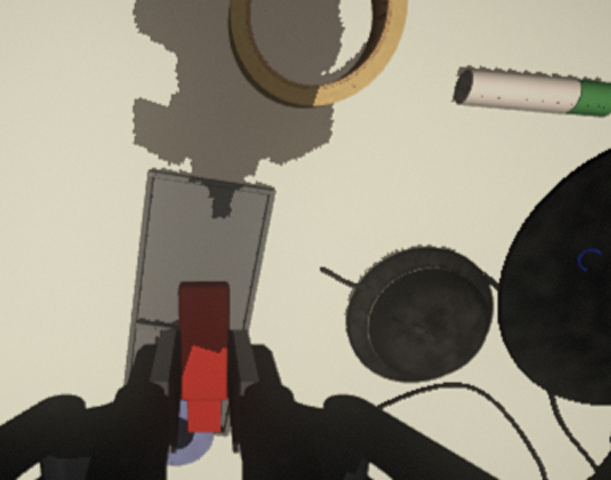

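The stick is held flat over the longer compartment. Now I'll lower it, release it partly and rise.

>>> play_rows(motion="-0.002 0.002 -0.08 0 0 0 0;-0.002 0.002 -0.16 0 0 0 0;-0.002 0.002 -0.24 0 0 0 0;-0.002 0.002 -0.29 0 0 0 0;-0.002 0.002 -0.311 0 0 0 0;-0.002 0.002 -0.311 0 0 0 0;-0.002 0.002 -0.311 0 0 0 0;-0.002 0.002 -0.311 0 0 0 0.38;-0.002 0.002 -0.311 0 0 0 0.38;-0.002 0.002 -0.311 0 0 0 0.38;-0.002 0.002 -0.311 0 0 0 0.38;-0.002 0.002 -0.29 0 0 0 0.38;-0.002 0.002 -0.24 0 0 0 0.38;-0.002 0.002 -0.16 0 0 0 0.6;-0.002 0.002 -0.08 0 0 0 1;-0.002 0.002 0 0 0 0 1;-0.002 0.002 0.08 0 0 0 1;-0.002 0.002 0.08 0 0 0 1")

```text
time_s: 11.6
tcp_pos: [0.4518, 0.2398, 0.2099]
tool_rot: [0.002, 0.589, 0.808, 0.005]
wrist_force: [1.6, -0.1, -0.2]
opening: 1.002
gripper_force: 0.0
```

Run:
```python
from h import *
ci,p,d,X=look('w6')
rect(ci,red(p),.011)
v,u=np.nonzero(red(p));q=X[v,u];print('z',np.nanpercentile(q[:,2],[5,50,95]))
# sleeve top
s=(X[...,2]>.06)&(X[...,2]<.08)&(abs(X[...,0]-.465)<.05)&(abs(X[...,1]-.139)<.05)
q=X[s].astype(np.float32);print(len(q),q.mean(0),np.percentile(q[:,2],[5,95]),cv2.minEnclosingCircle(q[:,:2].copy()))
c=np.array([.4571,.191]);a=np.radians(9.1);R=np.array([[np.cos(a),-np.sin(a)],[np.sin(a),np.cos(a)]]);print('sleeve in tray',(cv2.minEnclosingCircle(q[:,:2].copy())[0]-c)@R)
```

```text
11.6 [0.4518 0.2398 0.2099] [0.0017 0.5889 0.8082 0.0049]
tcp px [357. 342.]
n 566 px 254.0 167.0 c [0.451  0.2381] size [0.016  0.0554] axis 108.0
z [0.00813465 0.01112841 0.01269526]
1077 [0.46490097 0.1398356  0.07133369] [0.0655761  0.07305966] ((0.46510282158851624, 0.14000222086906433), 0.02382083609700203)
sleeve in tray [-0.00016361 -0.05162162]
```

View pics/w6.png

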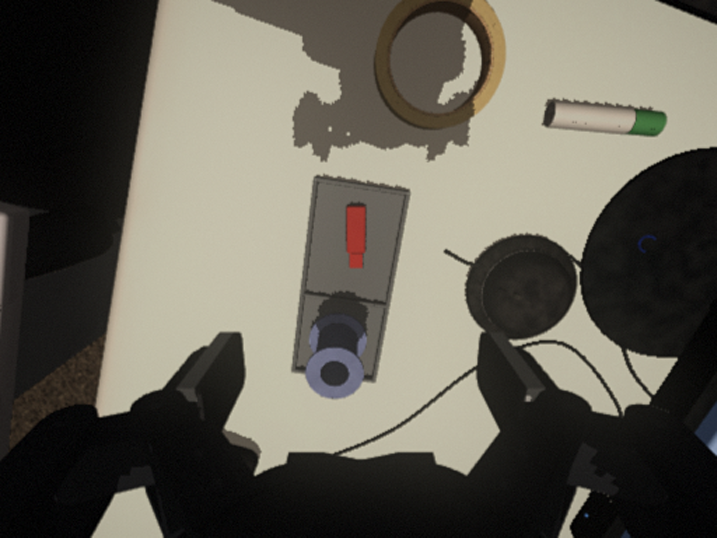

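Both pieces sit well in the slim tray: the stick at px (356,235) is flat, and the sleeve at (335,372) is upright and centred. Next is the block.

>>> play_rows(motion="0.38 -0.978 0 0 0 -0.125 1;0.38 -0.978 0 0 0 -0.125 1;0.38 -0.978 0 0 0 -0.125 1;0.38 -0.978 0 0 0 -0.125 1;0.38 -0.978 0 0 0 -0.125 1;0.38 -0.978 0 0 0 -0.125 1;0.38 -0.978 0 0 0 -0.125 1;0.38 -0.978 0 0 0 -0.125 1;0.38 -0.978 0 0 0 -0.125 1;0.38 -0.978 0 0 0 -0.125 1;0.38 -0.978 0 0 0 -0.125 1;0.38 -0.978 0 0 0 -0.125 1;0.38 -0.978 0 0 0 -0.125 1;0.38 -0.978 0 0 0 -0.125 1;0.38 -0.978 0 0 0 -0.125 1;0.38 -0.978 0 0 0 -0.125 1")

```text
time_s: 12.98
tcp_pos: [0.6382, -0.2489, 0.2017]
tool_rot: [-0.001, 0.689, 0.725, -0.0]
wrist_force: [0.5, 0.6, -0.6]
opening: 1.0
gripper_force: 0.0
```

Run:
```python
from h import *
ci,p,d,X=look('w7')
m=(X[...,2]>.0115)&(X[...,2]<.02)&(abs(X[...,0]-.638)<.05)&(abs(X[...,1]+.25)<.06);rect(ci,m,.016)
```

```text
12.9833 [ 0.6382 -0.2489  0.2017] [-9.000e-04  6.890e-01  7.248e-01 -1.000e-04]
tcp px [358. 342.]
n 700 px 257.0 173.0 c [ 0.6387 -0.2521] size [0.0218 0.0463] axis 92.9
```

View pics/w7.png

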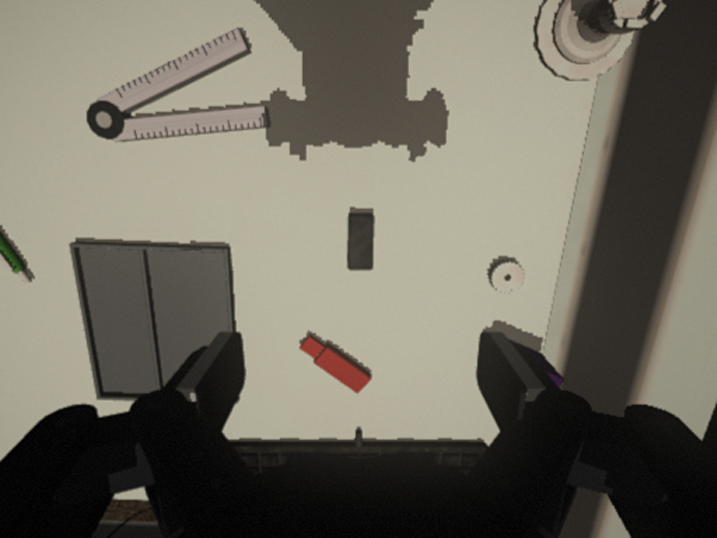

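The block is at px (361,239), aligned with the fingers, and its size checks out. Now I'll grasp it.

>>> play_rows(motion="0.002 -0.004 -0.08 0 0 0 1;0.002 -0.004 -0.16 0 0 0 1;0.002 -0.004 -0.24 0 0 0 1;0.002 -0.004 -0.32 0 0 0 1;0.002 -0.004 -0.37 0 0 0 1;0.002 -0.004 -0.394 0 0 0 0.6;0.002 -0.004 -0.394 0 0 0 0;0.002 -0.004 -0.394 0 0 0 0;0.002 -0.004 -0.394 0 0 0 0;0.002 -0.004 -0.394 0 0 0 0;0.002 -0.004 -0.394 0 0 0 0;0.002 -0.004 -0.394 0 0 0 0;0.002 -0.004 -0.394 0 0 0 0;0.002 -0.004 -0.394 0 0 0 0;0.002 -0.004 -0.394 0 0 0 0;0.002 -0.004 -0.394 0 0 0 0")

```text
time_s: 14.37
tcp_pos: [0.641, -0.2522, 0.0077]
tool_rot: [0.002, 0.689, 0.725, 0.001]
wrist_force: [-0.2, 1.0, 7.1]
opening: 0.247
gripper_force: 30.2
```

Run:
```python
from h import *
import pickle
ci,p,d=pickle.load(open('w7.pkl','rb'))
P=lambda u,v:pix(ci,u/1.4,v/1.4,.009)[:2]
a,b,c=P(72,240),P(230,243),P(97,397);print(a,b,c,np.linalg.norm(b-a),np.linalg.norm(c-a));m=(b+c)/2
x=(b-a)/np.linalg.norm(b-a);print('c',m,'yaw',np.degrees(np.arctan2(x[1],x[0])),'narrow',m-.037*x,'wide',m+.03*x)
```

```text
[ 0.38976496 -0.26378346] [ 0.52633045 -0.2596036 ] [ 0.38966506 -0.42124866] 0.1366294360011144 0.15746522805606394
c [ 0.45799775 -0.34042613] yaw 1.7531069815818836 narrow [ 0.42101507 -0.34155806] wide [ 0.48798371 -0.33950835]
```

>>> play_rows(motion="0 0 0.08 0 0 0 0;0 0 0.16 0 0 0 0;-0.06 -0.036 0.2 0 0 0 0;-0.12 -0.072 0.2 0 0 0 0;-0.18 -0.107 0.2 0 0 0 0;-0.24 -0.143 0.2 0 0 0 0;-0.3 -0.178 0.2 0 0 0 0;-0.3 -0.178 0.2 0 0 0 0;-0.3 -0.178 0.2 0 0 0 0;-0.3 -0.178 0.2 0 0 0 0")

```text
time_s: 15.2
tcp_pos: [0.4907, -0.3407, 0.1063]
tool_rot: [0.001, 0.689, 0.725, 0.001]
wrist_force: [0.8, 0.9, 0.7]
opening: 0.245
gripper_force: 29.6
```

Run:
```python
from h import *
ci,p,d,X=look('w8')
```

```text
15.2 [ 0.4907 -0.3407  0.1063] [8.000e-04 6.890e-01 7.247e-01 7.000e-04]
tcp px [358. 342.]
```

View pics/w8.png

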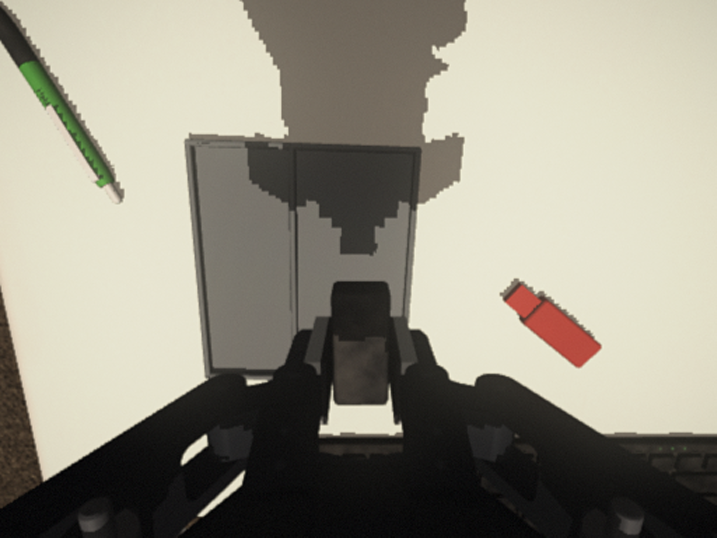

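The block is held flat over the wider compartment, with tray corners at (187,137), (420,148) and (207,377). Now I'll lower and release it.

>>> play_rows(motion="0 0 -0.06 0 0 0 0;0 0 -0.12 0 0 0 0;0 0 -0.17 0 0 0 0;0 0 -0.189 0 0 0 0;0 0 -0.189 0 0 0 0;0 0 -0.189 0 0 0 0;0 0 -0.189 0 0 0 0.38;0 0 -0.189 0 0 0 0.38;0 0 -0.189 0 0 0 0.38;0 0 -0.189 0 0 0 0.38;0 0 -0.16 0 0 0 0.38;0 0 -0.1 0 0 0 0.5;0 0 -0.02 0 0 0 1;0 0 0.06 0 0 0 1;0 0 0.14 0 0 0 1;0 0 0.19 0 0 0 1;0 0 0.19 0 0 0 1")

```text
time_s: 16.67
tcp_pos: [0.4915, -0.3429, 0.2065]
tool_rot: [0.004, 0.689, 0.725, 0.001]
wrist_force: [1.0, -0.6, -0.4]
opening: 1.001
gripper_force: 0.0
```

Run:
```python
from h import *
import pickle
ci,p,d=pickle.load(open('w8.pkl','rb'))
P=lambda u,v:pix(ci,u/1.4,v/1.4,.009)[:2]
a,b,c=P(187,137),P(420,148),P(207,377);print(a,b,c,np.linalg.norm(b-a),np.linalg.norm(c-a));m=(b+c)/2
x=(b-a)/np.linalg.norm(b-a);print('c',m,'yaw',np.degrees(np.arctan2(x[1],x[0])),'narrow',m-.037*x,'wide',m+.03*x)
ci,p,d,X=look('w9')
m=(X[...,2]>.013)&(X[...,2]<.024)&(abs(X[...,0]-.489)<.05)&(abs(X[...,1]+.34)<.05);rect(ci,m,.019);print(np.percentile(X[m][:,2],[5,50,95]))
# rule
m=(X[...,2]>.009)&(X[...,2]<.024)&(X[...,1]>-.24)&(X[...,1]<-.05)&(X[...,0]>.4)&(X[...,0]<.6);print(m.sum());v,u=np.nonzero(m);print(u.min(),u.max(),v.min(),v.max())
```

```text
[ 0.38830107 -0.26578959] [ 0.52267873 -0.26518234] [ 0.39031356 -0.42302189] 0.13437903453489525 0.15724517140143635
c [ 0.45649614 -0.34410211] yaw 0.2589179150701852 narrow [ 0.41949652 -0.34426932] wide [ 0.48649584 -0.34396655]
16.6667 [ 0.4915 -0.3429  0.2065] [0.0045 0.6892 0.7246 0.001 ]
tcp px [358. 342.]
n 737 px 256.0 166.0 c [ 0.4921 -0.3398] size [0.0214 0.0474] axis 92.2
[0.01750625 0.01895204 0.02012149]
1109
196 330 0 13
```

The block is flat in place (top at z 0.019, tray x about +0.035). Now I'll locate the rule from earlier pictures.

Run:
```python
from h import *
import pickle
for f,h,a,b in(('w7',(105,120),(243,41),(268,115)),('w4',(92,206),(243,171),(247,237)),('w2',(31,20),(183,151),(129,190))):
    ci,p,d=pickle.load(open(f+'.pkl','rb'));P=lambda q,z:pix(ci,q[0]/1.4,q[1]/1.4,z)[:2]
    H,A,B=P(h,.016),P(a,.014),P(b,.014);an=lambda v:np.degrees(np.arctan2(v[1],v[0]))
    print(f,H.round(4),A.round(4),B.round(4),'len',np.linalg.norm(A-H).round(3),np.linalg.norm(B-H).round(3),'ang',an(A-H).round(1),an(B-H).round(1))
```

```text
w7 [ 0.4355 -0.164 ] [ 0.5443 -0.1031] [ 0.562  -0.1539] len 0.125 0.127 ang 29.3 4.6
w4 [ 0.4357 -0.1629] [ 0.5466 -0.0978] [ 0.5621 -0.1498] len 0.129 0.127 ang 30.4 5.9
w2 [ 0.4348 -0.1615] [ 0.5422 -0.0956] [ 0.558  -0.1469] len 0.126 0.124 ang 31.5 6.8
```

The rule's hub is at (0.4355,-0.163), the bisector at about 17.7° and the joint at about 0.30 rad. I'll hover over its middle.

>>> play_rows(motion="0.008 0.04 0 0 0 -0.059 1;0.008 0.08 0 0 0 -0.118 1;0.008 0.12 0 0 0 -0.177 1;0.008 0.16 0 0 0 -0.236 1;0.008 0.2 0 0 0 -0.295 1;0.008 0.24 0 0 0 -0.354 1;0.008 0.28 0 0 0 -0.413 1;0.008 0.32 0 0 0 -0.472 1;0.008 0.36 0 0 0 -0.53 1;0.008 0.393 0 0 0 -0.585 1;0.008 0.393 0 0 0 -0.627 1;0.008 0.393 0 0 0 -0.627 1;0.008 0.393 0 0 0 -0.627 1;0.008 0.393 0 0 0 -0.627 1;0.008 0.393 0 0 0 -0.627 1")

```text
time_s: 17.97
tcp_pos: [0.4935, -0.1449, 0.2002]
tool_rot: [0.0, 0.988, 0.154, -0.0]
wrist_force: [0.6, -0.2, 0.5]
opening: 0.999
gripper_force: 0.0
```

Run:
```python
from h import *
ci,p,d,X=look('w10');print(robot.read_state()['joint_positions'].round(2))
```

```text
17.9667 [ 0.4935 -0.1449  0.2002] [ 0.      0.9881  0.154  -0.    ]
tcp px [365. 341.]
[-0.47  0.58  1.06  1.92 -0.61  1.   -0.39]
```

View pics/w10.png

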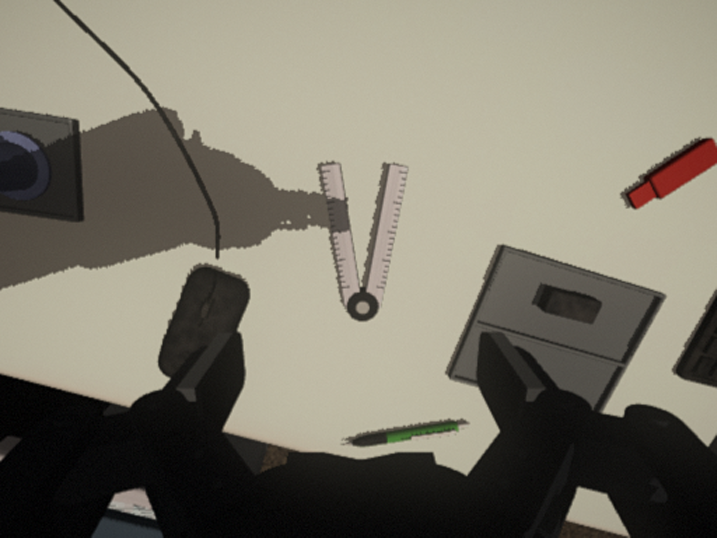

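The rule is symmetric about the tool axis: hub at (362,307), arm ends at (330,165) and (396,165).

Run:
```python
from h import *
import pickle
ci,p,d=pickle.load(open('w10.pkl','rb'));P=lambda u,v,z:pix(ci,u/1.4,v/1.4,z)[:2]
H,A,B=P(362,306,.016),P(330,164,.014),P(396,164,.014);M=(A+B)/2;e=(M-H)/np.linalg.norm(M-H)
print(H,A,B,np.linalg.norm(A-H),np.linalg.norm(B-H),'bis',np.degrees(np.arctan2(e[1],e[0])),'grasp',H+.06*e)
```

```text
[ 0.43512663 -0.16337718] [ 0.54350402 -0.10169965] [ 0.55960537 -0.15223616] 0.1246987411859487 0.12497631079853977 bis 17.365461708952232 grasp [ 0.49239186 -0.14546925]
```

>>> play_rows(motion="-0.001 -0.002 -0.08 0 0 0 1;-0.001 -0.002 -0.16 0 0 0 1;-0.001 -0.002 -0.24 0 0 0 1;-0.001 -0.002 -0.32 0 0 0 1;-0.001 -0.002 -0.37 0 0 0 1;-0.001 -0.002 -0.392 0 0 0 1;-0.001 -0.002 -0.392 0 0 0 0.7;-0.001 -0.002 -0.392 0 0 0 0.6;-0.001 -0.002 -0.392 0 0 0 0.5;-0.001 -0.002 -0.392 0 0 0 0.4;-0.001 -0.002 -0.392 0 0 0 0;-0.001 -0.002 -0.392 0 0 0 0;-0.001 -0.002 -0.392 0 0 0 0;-0.001 -0.002 -0.392 0 0 0 0;-0.001 -0.002 -0.392 0 0 0 0;-0.001 -0.002 -0.392 0 0 0 0;-0.001 -0.002 -0.392 0 0 0 0;-0.001 -0.002 -0.392 0 0 0 0", squeeze=40)

```text
time_s: 19.52
tcp_pos: [0.4942, -0.1456, 0.0057]
tool_rot: [0.0, 0.988, 0.154, 0.001]
wrist_force: [0.4, -0.2, 6.8]
opening: 0.35
gripper_force: 39.3
```

>>> play_rows(motion="0 0 0.04 0 0 0 0;0 0 0.1 0 0 0 0;0 0 0.17 0 0 0 0;-0.01 -0.03 0.24 0 0 0.05 0;-0.03 -0.07 0.24 0 0 0.1 0;-0.045 -0.11 0.24 0 0 0.15 0;-0.06 -0.15 0.24 0 0 0.2 0;-0.075 -0.19 0.24 0 0 0.25 0;-0.09 -0.23 0.24 0 0 0.3 0;-0.105 -0.27 0.24 0 0 0.35 0;-0.12 -0.31 0.24 0 0 0.4 0;-0.13 -0.34 0.24 0 0 0.45 0;-0.145 -0.37 0.24 0 0 0.5 0;-0.145 -0.383 0.24 0 0 0.55 0;-0.145 -0.383 0.24 0 0 0.6 0;-0.145 -0.383 0.24 0 0 0.6125 0;-0.145 -0.383 0.24 0 0 0.6125 0;-0.145 -0.383 0.24 0 0 0.6125 0;-0.145 -0.383 0.24 0 0 0.6125 0")

```text
time_s: 21.1
tcp_pos: [0.4209, -0.3363, 0.1244]
tool_rot: [-0.0, 0.701, 0.714, 0.0]
wrist_force: [0.3, 0.8, -1.6]
opening: 0.35
gripper_force: 40.6
```

Run:
```python
from h import *
ci,p,d,X=look('w11')
```

```text
21.1 [ 0.4209 -0.3363  0.1244] [-0.      0.7006  0.7136  0.    ]
tcp px [358. 342.]
```

View pics/w11.png

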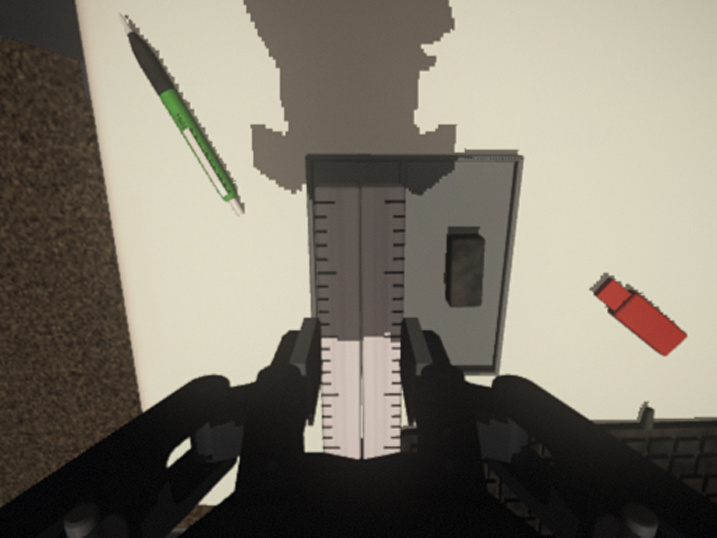

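The rule is shut in the grip, with its free end at (361,186). The tray corners are at (308,156), (520,157) and (495,373).

Run:
```python
from h import *
import pickle
ci,p,d=pickle.load(open('w11.pkl','rb'));P=lambda u,v,z:pix(ci,u/1.4,v/1.4,z)[:2]
a,b,c=P(308,156,.009),P(520,157,.009),P(495,373,.009);m=(a+c)/2;x=(b-a)/np.linalg.norm(b-a)
print(a,b,c,np.linalg.norm(b-a),np.linalg.norm(c-b),'c',m,'narrow',m-.037*x,'yaw',np.degrees(np.arctan2(x[1],x[0])))
X=cloud(ci,d);W=X[int(240/1.4):int(300/1.4),int(325/1.4):int(395/1.4)].reshape(-1,3);print('ruleZ near tip',np.nanmedian(X[int(200/1.4):int(230/1.4),235:280,2]),np.nanmedian(X[int(300/1.4):int(330/1.4),235:280,2]))
for z in(.1327,): 
  E=P(361,186,z);F=P(361,400,z);print('tip',E,'mid',E-np.array([0,.0695]),np.degrees(np.arctan2(*(E-F)[::-1])),P(315,186,z),P(405,186,z))
```

```text
[ 0.38779047 -0.26778387] [ 0.52080286 -0.26603669] [ 0.52272793 -0.41990855] 0.13302386388886372 0.15388389904778352 c [ 0.4552592  -0.34384621] narrow [ 0.41826239 -0.34433218] yaw 0.7525632249834389
ruleZ near tip 0.13253113451534443 0.13255954157133484
tip [ 0.42085515 -0.27423815] mid [ 0.42085515 -0.34373815] 91.0473817497679 [ 0.40552714 -0.27450884] [ 0.435518   -0.27397921]
```

The rule is level, its middle at (0.421,-0.344) against the compartment centre (0.419,-0.344). Now I'll lower and release it.

>>> play_rows(motion="-0.003 0 -0.06 0 0 0 0;-0.003 0 -0.12 0 0 0 0;-0.003 0 -0.18 0 0 0 0;-0.003 0 -0.215 0 0 0 0;-0.003 0 -0.23 0 0 0 0;-0.003 0 -0.23 0 0 0 0;-0.003 0 -0.23 0 0 0 0;-0.003 0 -0.23 0 0 0 0;-0.003 0 -0.23 0 0 0 0.5;-0.003 0 -0.23 0 0 0 0.5;-0.003 0 -0.23 0 0 0 0.5;-0.003 0 -0.23 0 0 0 0.5;-0.003 0 -0.21 0 0 0 0.5;-0.003 0 -0.16 0 0 0 0.5;-0.003 0 -0.08 0 0 0 1;-0.003 0 0 0 0 0 1;-0.003 0 0.08 0 0 0 1;-0.003 0 0.16 0 0 0 1;-0.003 0 0.16 0 0 0 1")

```text
time_s: 22.73
tcp_pos: [0.421, -0.3396, 0.2121]
tool_rot: [0.005, 0.7, 0.714, 0.001]
wrist_force: [0.9, -0.5, 1.0]
opening: 1.001
gripper_force: 0.0
```

Run:
```python
from h import *
ci,p,d,X=look('w12')
save('w12.png',p,(150,80,450,300),2.6)
m=(X[...,2]>.012)&(X[...,2]<.023)&(abs(X[...,0]-.42)<.03)&(abs(X[...,1]+.345)<.08);rect(ci,m,.017)
for y in(-.39,-.36,-.33,-.3,-.28): q=X[m&(abs(X[...,1]-y)<.006)];print(y,len(q),np.median(q[:,2]).round(4),np.percentile(q[:,0],[1,99]).round(4))
```

```text
22.7333 [ 0.421  -0.3396  0.2121] [0.0053 0.7004 0.7138 0.001 ]
tcp px [358. 342.]
n 2838 px 255.0 166.0 c [ 0.4208 -0.345 ] size [0.0317 0.1401] axis 91.7
-0.39 236 0.0179 [0.4063 0.4381]
-0.36 229 0.017 [0.4062 0.4372]
-0.33 248 0.0169 [0.4048 0.4364]
-0.3 284 0.0171 [0.4036 0.4354]
-0.28 276 0.017 [0.4036 0.4349]
```

View pics/w12.png

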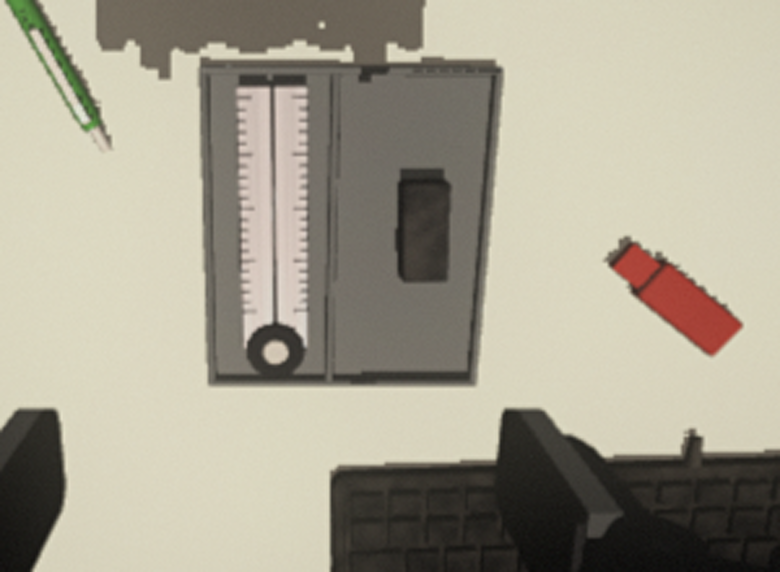

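The rule is shut and flat in the narrow compartment at (272,220), 140x31.7 mm with its top at z 0.017 throughout. The block is flat at (425,230). The gripper is clear, so I'm handing in.

```bash
python3 -c "
from workcell import robot
print(robot.job_done())"
```

```text
the job is handed in; nothing more can be done
None
```

Both kits are made up and the job is handed in at about 23 s; in the last pictures all four parts sat in their compartments and I kept clear of the tape roll and glue stick, but the hand-in call returned no verdict.

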